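Find the tin with the check weight and put it on the bench scale

ROBOT

A 6-joint arm with a two-finger parallel gripper is mounted at the origin on the work surface. World frame = base frame: x ahead of the robot, y to its left, z up, the work surface at z = 0. Lengths are in m, angles in rad, forces in N, time in s.
With the tool pointing down it reaches from about 0.375 to 0.975 m from the base axis. Payload 3.8 kg.
Tool frame: the origin (TCP) lies at the very end of the fingers, on their centre line; the grasp point (between the pads) lies 19 mm behind it; z points along the fingers, y is the line along which they close (so a half turn about z gives the same grasp; the last joint's range is limited). The gripper opens to 88 mm and grips with 3 to 60 N. Pads are 18 mm wide; open, the fingers measure 123 mm over their backs; the gripper's body (75 mm by 187 mm) begins 45 mm behind the grasp point.
Start: joints at [1.201, 0.264, 1.604, -0, 1.274, -0.037], TCP at [0.221, 0.638, 0.239] pointing down, gripper open.
Joint ranges: [-2.63, 2.63], [-0.94, 2.18], [0.31, 2.57], [-1.31, 4.45], [0, 2.66], [-2.55, 2.55]. Speed limits (rad/s): [2.57, 2.57, 3.14, 3.14, 3.14, 3.14].

INTERFACE

Orientations are given as a unit quaternion [w, x, y, z].
In Python, from workcell import env gives the robot as it stands.
- The arm moves only by the shell command python3 -m handwheel 'ROWS' [FORCE]. ROWS is JSON, one flat list of numbers, 7 for each row, row after row: the shift along the tool's x, y, z normalised to -1 to 1, where 1 is 0.025 m, then the turn, a rotation vector about the tool's x, y, z normalised to -1 to 1, where 1 is 0.15 rad, then the opening, from -1 (shut) to 1 (fully open). In form: [dx, dy, dz, wx, wy, wz, fingers, dx, dy, dz, wx, wy, wz, fingers, ...]. A call has 1 to 8 rows; each row shifts and turns the commanded pose from where the row before left it, along the tool's axes as they then stand; what a row does not reach is not made up. A row lasts 1/10 s, in which the tool goes at most 50 mm and 8.59 degrees, less where a joint would pass 70% of its speed; a pose out of reach is approached as far as the arm can. A call with a number of a shift or a turn outside -1 to 1 is refused whole. A call with a gripper value outside its range is refused whole. The fingers move at their own pace and stop on an object; FORCE is the grip in N (left out, the last holds). Time passes only in rows, so rows that do not move let the fingers close. It gives the time, the measured TCP pose, the force, the opening and the grip force at its end, in the units of the state.
- env.read_state(): the state, without advancing time (a new reading comes with each control period).
- env.snapshot(name): name is "scene" or "top"; returns a dict with "img" (480x640x3 uint8, blue, green, red), "K" (3x3 intrinsics, pixels), "xyz" and "rotation" of the camera in the world. Camera axes: x right, y down, z forward; pixel columns grow to the right and rows downward; lengths in m; the calibration is good to about 2 mm. A picture is of the moment at which its call begins. There is no depth.
- env.finish_job(): hands the job in; it is judged then, once.
Trained networks look in a picture, given as the dict that the camera call returned (one of the last four; its "shot" number tells which), for a name from the list of things; names that differ only in an ending like _2 or _b are one class to them, and where a whole thing is asked for, a point or a joint stands for the part that bears it (a point fixed in the world has none). Each returns a list of dicts, best first, with "confidence" (0 to 1); they miss things now and then, are a little off and sometimes report something else, mostly with a low value. They report only what shows in the picture. A call takes as long as a camera call. They do not tell look-alikes from the thing itself.
- env.look_for(label, picture): "bbox" ([left, top, right, bottom] as shares, 0 to 1, of the picture: columns of its width, rows of its height, round what is visible of it).
- env.spot_point(label, picture): "point" ([row, column] as shares, 0 to 1, of the picture: columns of its width, rows of its height: a listed point, or the origin of a listed thing).
The state is a dict: "time": time; "joint_pos": joint angles; "qd": joint speeds; "joint_efforts": joint torques, N m; "ee_pos": TCP position; "eef_rot": TCP orientation; "wrist_force": force on the tool from outside, world axes, zero at the start; "ft_torque": the same for the moment, N m; "width": opening from 0.0 (shut) to 1.0 (fully open); "finger_force": force on a finger pad.
Only numpy, scipy, OpenCV 4.12 (cv2) and the standard library are available. Lean on these libraries where they do the work, as an engineer would, in place of code of your own. Each camera call takes 0.05 s, during which the arm holds its last target. There are 200 camera calls.

TASK

One of the three identical tins in the blue crate holds the heavy brass check weight; the other two are empty and look just the same, so find it by its heft. Set that tin upright in the middle of the bench scale's plate, gently, and leave the two empty tins standing upright on the crate's floor, with the rolling pin, brush and spatula still in the crate.

Things in the scene. Friction and masses are not known exactly. Their poses are not given: they have to be found in the camera images.
- crate: blue open plastic crate fixed to the bench, 300 (its x) by 420 (its y), 65 high, walls and floor 8 thick; origin at the centre of its underside, z up. The tins stand side by side along its y, about 125 apart, their long sides roughly along its x
- tin_a: one of three outwardly identical closed tins, loose, standing in the crate: steel body, red lid, paper band; 110 long (its x), 56 wide (its y), 75 high; origin at the centre of its underside, z up. 0.11 to 0.19 kg if empty. Exactly one of the three, a different one from start to start, has a brass weight of 0.4 to 0.6 kg shut in under its middle; the lids do not open
- tin_b: one of three outwardly identical closed tins, loose, standing in the crate: steel body, red lid, paper band; 110 long (its x), 56 wide (its y), 75 high; origin at the centre of its underside, z up. 0.11 to 0.19 kg if empty. Exactly one of the three, a different one from start to start, has a brass weight of 0.4 to 0.6 kg shut in under its middle; the lids do not open
- tin_c: one of three outwardly identical closed tins, loose, standing in the crate: steel body, red lid, paper band; 110 long (its x), 56 wide (its y), 75 high; origin at the centre of its underside, z up. 0.11 to 0.19 kg if empty. Exactly one of the three, a different one from start to start, has a brass weight of 0.4 to 0.6 kg shut in under its middle; the lids do not open
- rolling_pin: small wooden rolling pin lying in the crate along the crate's +x wall: barrel 36 across and 130 long, 190 over the handles (along its y); origin under its middle at start
- pastry_brush: pastry brush 170 long, lying in the crate along its -x wall; origin under its middle, x along the brush
- spatula: spatula 170 long, lying in the crate along its -x wall; origin under its middle, x along the tool
- scale_base: black bench scale fixed to the bench, base 150 by 170, with a grey display strip on its -x side (out to 122 from the centre); origin at the centre of its underside, z up
- scale_top (a point): centre of the top of the scale's steel plate, 160 by 160, 66 above the bench when empty; it sinks under load
- scale_plate (a joint): how far the plate has sunk on its spring, m: 0 empty, about 1.6 mm per 0.1 kg, stop at 18 mm
There are look-alikes about, which are no part of the job. What is shaped like the rolling_pin but orange is not meant.

How it is judged:
By the outcome, as a careful person would: the job done as asked, in the order asked, and still so for the second after the job is handed in, with the robot touching nothing.
It also fails if it takes over 64 s, if anything falls off the work surface, if the arm or the gripper's body presses on something with over 40 N, if the wrist force passes 120 N, or if a joint passes its speed limit or range.

## Working session

There is one attempt and no reset: what is moved stays moved. The work goes in short steps, Python scripts to look and compute and a shell command to move; the robot and the scene stay as the last step left them, time stands still between calls to the robot, and variables do not carry over. Pictures are saved under pics/ and viewed, at most 10 in all, crops included, and the job is handed in when it is done.

```bash
mkdir -p pics
cat > h.py <<'E'
import numpy as np, cv2
from workcell import env
def ray(p,row,col):
    K=np.array(p["K"]);R=np.array(p["rotation"]);
    if R.shape!=(3,3):
        from scipy.spatial.transform import Rotation as Q
        R=Q.from_quat(np.r_[R[1:],R[0]]).as_matrix()
    return np.array(p["xyz"]),R@np.linalg.inv(K)@np.array([col,row,1.])
def at(p,row,col,z):
    o,d=ray(p,row,col); return o+d*(z-o[2])/d[2]
E
python3 - <<'E'
from h import *
s=env.read_state();print(s)
for n in("scene","top"):
    p=env.snapshot(n);cv2.imwrite(f"pics/{n}0.png",p["img"]);print(n,p["xyz"],p["rotation"],p["K"])
    for l,z in(("tin_a",0.008),("crate",0),("scale_base",0),("scale_top",.066),("rolling_pin",.008),("pastry_brush",.008),("spatula",.008)):
        for r in env.spot_point(l,p)[:4]:
            a=r["point"];print(l,round(r["confidence"],2),np.round([a[0]*480,a[1]*640]),at(p,a[0]*480,a[1]*640,z).round(3))
E
```

```text
{'time': 0.0, 'joint_pos': array([ 1.20108448e+00,  2.64724849e-01,  1.60532528e+00, -5.13766222e-05,
        1.27366504e+00, -3.68806332e-02]), 'qd': array([ 8.29264904e-05, -1.39970466e-03,  6.03545157e-04,  1.10241045e-03,
        7.44465283e-04, -3.16289240e-04]), 'joint_efforts': array([-5.23461204e-04, -5.02128017e+01, -3.56865907e+01,  7.27243535e-02,
        2.94299168e-02, -1.66548989e-04]), 'ee_pos': array([0.2202962 , 0.63732244, 0.23743336]), 'eef_rot': array([-1.90217985e-04,  1.65641010e-01,  9.86185545e-01, -1.04436180e-03]), 'wrist_force': array([-0.45724876,  0.42428344, -0.84634988]), 'ft_torque': array([ 0.03166989, -0.02694684,  0.05211223]), 'finger_force': 0.0, 'width': 1.0021046390849875}
scene [1.3742625  0.4204841  0.96908269] [-0.20612492  0.4815105   0.77929081 -0.34404359] [[621.63693626   0.         314.11905699]
 [  0.         621.63693626 243.18499043]
 [  0.           0.           1.        ]]
tin_a 0.95 [329. 415.] [0.584 0.233 0.008]
tin_a 0.88 [310. 350.] [0.596 0.097 0.008]
tin_a 0.71 [349. 474.] [0.582 0.352 0.008]
crate 0.67 [330. 411.] [0.585 0.
[... 598 characters left out ...]
 0.         527.78175372 233.93432462]
 [  0.           0.           1.        ]]
tin_a 0.97 [201. 212.] [0.59  0.237 0.008]
tin_a 0.92 [204. 164.] [0.585 0.356 0.008]
tin_a 0.83 [201. 274.] [0.586 0.086 0.008]
crate 0.8 [203. 217.] [0.586 0.228 0.   ]
scale_base 0.91 [192. 401.] [ 0.603 -0.23   0.   ]
scale_top 0.84 [187. 408.] [ 0.599 -0.235  0.066]
rolling_pin 0.95 [365. 166.] [0.2   0.346 0.008]
rolling_pin 0.91 [157. 225.] [0.7   0.207 0.008]
rolling_pin 0.67 [109. 370.] [ 0.818 -0.16   0.008]
rolling_pin 0.58 [300. 340.] [ 0.339 -0.068  0.008]
pastry_brush 0.94 [242. 261.] [0.485 0.119 0.008]
pastry_brush 0.43 [205. 163.] [0.584 0.357 0.008]
spatula 0.88 [246. 177.] [0.482 0.323 0.008]
```

View pics/top0.png

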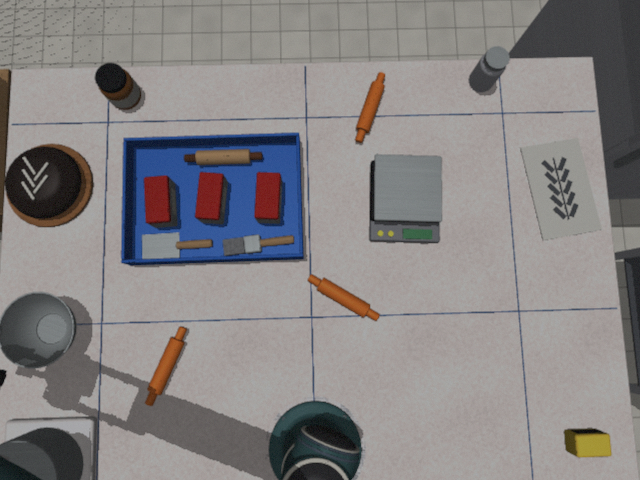

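View pics/scene0.png

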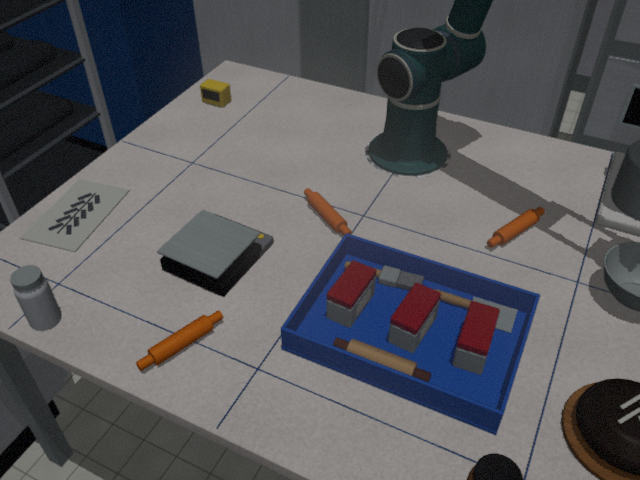

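The top view shows red lids at about (col 159,row 200), (210,196) and (268,196). The scale plate is at (408,187), and the wooden pin, brush and spatula are in the crate. The scene view agrees. Next I measure the lids and the plate precisely.

```bash
cat >> h.py <<'E'
def lids(p,z=.083):
    m=cv2.inRange(cv2.cvtColor(p["img"],cv2.COLOR_BGR2HSV),(0,150,60),(6,255,255))|cv2.inRange(cv2.cvtColor(p["img"],cv2.COLOR_BGR2HSV),(174,150,60),(180,255,255))
    for c in cv2.findContours(m,0,1)[0]:
        if cv2.contourArea(c)<250: continue
        w=np.array([at(p,y,x,z)[:2]*1000 for x,y in c[:,0]],np.float32)
        r=cv2.minAreaRect(w);(a,b),th=r[1],r[2]
        if a<b: th+=90;a,b=b,a
        th=(th+90)%180-90
        print("lid",np.round(r[0],1),"size",round(a),round(b),"yaw",round(th,1), "rad",round(np.radians(th),3))
E
python3 - <<'E'
from h import *
for n in("scene","top"):
    p=env.snapshot(n);print(n);lids(p)
    g=p["img"]
    hsv=cv2.cvtColor(g,cv2.COLOR_BGR2HSV)
    m=cv2.inRange(hsv,(100,150,60),(130,255,255))
    c=max(cv2.findContours(m,0,1)[0],key=cv2.contourArea)
    w=np.array([at(p,y,x,.065)[:2]*1000 for x,y in c[:,0]],np.float32);print("crate",cv2.minAreaRect(w))
p=env.snapshot("top")
for r,c in((155,375),(155,441),(221,442),(219,372)): print(at(p,r,c,.066).round(3))
from scipy.spatial.transform import Rotation as Q
q=env.read_state()["eef_rot"];print(Q.from_quat(np.r_[q[1:],q[0]]).as_matrix().round(3))
E
```

```text
scene
lid [588.6 350.1] size 113 53 yaw 3.6 rad 0.062
lid [593.4 230.4] size 112 54 yaw -5.9 rad -0.104
lid [590.6  96.3] size 112 54 yaw -4.0 rad -0.07
crate ((611.8433837890625, 226.38345336914062), (336.9338073730469, 415.7335205078125), 0.4777192175388336)
top
lid [581.3 350.8] size 108 54 yaw 3.5 rad 0.062
lid [583.4  95.6] size 109 54 yaw -4.1 rad -0.072
lid [586.4 230.6] size 108 54 yaw -5.9 rad -0.102
crate ((587.848876953125, 227.39918518066406), (299.1722106933594, 417.6738586425781), 0.45070680975914)
[ 0.679 -0.161  0.066]
[ 0.675 -0.319  0.066]
[ 0.515 -0.311  0.066]
[ 0.524 -0.147  0.066]
[[-0.945  0.327  0.   ]
 [ 0.327  0.945  0.   ]
 [ 0.     0.    -1.   ]]
```

```bash
cat >> h.py <<'E'
from scipy.spatial.transform import Rotation as Q
def plan(x,y,z,yaw):
    s=env.read_state();q=s["eef_rot"];R=Q.from_quat(np.r_[q[1:],q[0]]).as_matrix()
    want=yaw+np.pi/2; a=np.arctan2(R[1,1],R[0,1]); d=(want-a+np.pi/2)%np.pi-np.pi/2
    T=Q.from_rotvec([0,0,d]).as_matrix()@R
    e=np.array([x,y,z])-s["ee_pos"]
    print("t",round(s["time"],2),"pos",s["ee_pos"].round(4),"F",s["wrist_force"].round(2),"w",round(s["width"],3),"ff",s["finger_force"])
    print("wz units",round(-d/.15,2),"then shift units",(T.T@e/.025).round(2),"tilt",R[:,2].round(3))
E
python3 -c "
from h import *
plan(.583,.350,.15,.062)"
```

```text
t 0.95 pos [0.2205 0.638  0.2387] F [ 0.45  0.02 -0.18] w 0.997 ff 0.0
wz units -2.63 then shift units [-13.76 -12.4    3.55] tilt [ 0.  0. -1.]
```

```bash
python3 -m handwheel '[0,0,0,0,0,-0.88,1, 0,0,0,0,0,-0.88,1, 0,0,0,0,0,-0.87,1, -0.98,-0.89,0,0,0,0,1, -0.98,-0.89,0,0,0,0,1, -0.98,-0.89,0,0,0,0,1, -0.98,-0.89,0,0,0,0,1, -0.98,-0.89,0,0,0,0,1]' 25
python3 -m handwheel '[-0.98,-0.89,0.4,0,0,0,1, -0.98,-0.89,0.4,0,0,0,1, -0.98,-0.89,0.4,0,0,0,1, -0.98,-0.89,0.4,0,0,0,1, -0.98,-0.89,0.4,0,0,0,1, -0.98,-0.89,0.4,0,0,0,1, -0.98,-0.89,0.4,0,0,0,1, -0.98,-0.89,0.4,0,0,0,1]'
python3 -m handwheel '[-0.98,-0.61,0.3,0,0,0,1, 0,0,0,0,0,0,1]'
python3 -c "
from h import *
plan(.583,.350,.037,.062)"
```

```text
time: 1.75
ee_pos: [0.3505, 0.5336, 0.2388]
eef_rot: [0.0, -0.031, 1.0, 0.0]
wrist_force: [0.0, 0.4, -0.0]
width: 0.997
finger_force: 0.0
time: 2.55
ee_pos: [0.5573, 0.368, 0.1584]
eef_rot: [0.0, -0.031, 1.0, 0.0]
wrist_force: [-0.1, 0.3, -0.4]
width: 1.0
finger_force: 0.0
time: 2.75
ee_pos: [0.5839, 0.3525, 0.1497]
eef_rot: [-0.0, -0.029, 1.0, -0.001]
wrist_force: [-0.4, 0.4, -0.2]
width: 0.998
finger_force: 0.0
t 2.75 pos [0.5839 0.3525 0.1497] F [-0.41  0.4  -0.18] w 0.998 ff 0.0
wz units -0.02 then shift units [ 0.04 -0.09  4.51] tilt [-0.001 -0.002 -1.   ]
```

```bash
python3 -m handwheel '[0,-0.1,0.9,0,0,0,1, 0,0,0.9,0,0,0,1, 0,0,0.9,0,0,0,1, 0,0,0.9,0,0,0,1, 0,0,0.9,0,0,0,1, 0,0,0,0,0,0,1]' 25
python3 -m handwheel '[0,0,0,0,0,0,-1, 0,0,0,0,0,0,-1, 0,0,0,0,0,0,-1, 0,0,0,0,0,0,-1, 0,0,0,0,0,0,-1, 0,0,0,0,0,0,-1]' 25
python3 -m handwheel '[0,0,-0.4,0,0,0,-1, 0,0,-0.6,0,0,0,-1, 0,0,-0.4,0,0,0,-1, 0,0,0,0,0,0,-1, 0,0,0,0,0,0,-1, 0,0,0,0,0,0,-1]'
```

```text
time: 3.35
ee_pos: [0.5784, 0.3519, 0.0351]
eef_rot: [-0.003, -0.031, 1.0, -0.001]
wrist_force: [-0.6, -1.0, -0.0]
width: 1.001
finger_force: 0.0
time: 3.95
ee_pos: [0.5826, 0.3529, 0.0402]
eef_rot: [0.001, -0.031, 1.0, 0.0]
wrist_force: [-1.9, -0.4, 6.4]
width: 0.634
finger_force: 25.0
time: 4.55
ee_pos: [0.5814, 0.3525, 0.0732]
eef_rot: [-0.0, -0.031, 1.0, -0.0]
wrist_force: [0.0, 0.7, -1.9]
width: 0.634
finger_force: 25.0
```

The first tin pulls only about 1.9 N with the grip at 55.8 mm, so it is empty. I'm setting it back down.

```bash
python3 -m handwheel '[0,0,0.6,0,0,0,-1, 0,0,0.5,0,0,0,-1, 0,0,0.15,0,0,0,-1, 0,0,0.1,0,0,0,-1, 0,0,0,0,0,0,-1]'
python3 -c "
from h import *
plan(.587,.230,.037,-.103)"
```

```text
time: 5.05
ee_pos: [0.5806, 0.3521, 0.0401]
eef_rot: [-0.002, -0.031, 1.0, -0.001]
wrist_force: [-4.0, -2.0, 7.6]
width: 0.632
finger_force: 25.0
t 5.05 pos [0.5806 0.3521 0.0401] F [-4.01 -2.05  7.64] w 0.632 ff 24.99389356467873
wz units 1.1 then shift units [-0.76 -4.83  0.13] tilt [-0.003 -0.002 -1.   ]
```

```bash
python3 -m handwheel '[0,0,0,0,0,0,1, 0,0,0,0,0,0,1, 0,0,0,0,0,0,1, 0,0,-0.6,0,0,0,1, 0,0,-1,0,0,0,1, 0,0,-1,0,0,0,1, 0,0,-1,0,0,0,1, 0,0,-0.8,0,0,0,1]'
python3 -c "
from h import *
plan(.587,.230,.15,-.103)
p=env.snapshot('top');lids(p)"
```

```text
time: 5.85
ee_pos: [0.5826, 0.3531, 0.1529]
eef_rot: [0.001, -0.031, 1.0, 0.001]
wrist_force: [-0.0, 0.0, -0.2]
width: 0.998
finger_force: 0.0
t 5.85 pos [0.5826 0.3531 0.1529] F [-0.01  0.   -0.24] w 0.998 ff 0.0
wz units 1.1 then shift units [-0.68 -4.88  0.11] tilt [ 0.002  0.001 -1.   ]
lid [559.5 349.3] size 69 48 yaw 5.1 rad 0.088
lid [583.3  95.5] size 108 54 yaw -3.9 rad -0.068
lid [586.3 230.2] size 109 55 yaw -5.6 rad -0.097
```

```bash
python3 -m handwheel '[-0.14,-0.96,0,0,0,0.55,1, -0.16,-0.97,0,0,0,0.55,1, -0.16,-0.98,0,0,0,0,1, -0.16,-0.98,0,0,0,0,1, -0.16,-0.98,0,0,0,0,1, 0,0,0.5,0,0,0,1, 0,0,0,0,0,0,1]'
python3 -c "
from h import *
plan(.587,.230,.040,-.1)"
```

```text
time: 6.6
ee_pos: [0.5934, 0.2297, 0.1356]
eef_rot: [-0.001, 0.052, 0.999, -0.0]
wrist_force: [-0.8, -0.1, -0.1]
width: 1.001
finger_force: 0.0
t 6.6 pos [0.5934 0.2297 0.1356] F [-0.8  -0.13 -0.08] w 1.001 ff 0.0
wz units -0.03 then shift units [ 0.25 -0.01  3.82] tilt [-0.003 -0.    -1.   ]
```

```bash
python3 -m handwheel '[0.2,0,0.9,0,0,0,1, 0,0,0.9,0,0,0,1, 0,0,0.9,0,0,0,1, 0,0,0.8,0,0,0,1, 0,0,0.3,0,0,0,1, 0,0,0,0,0,0,1, 0,0,0,0,0,0,1]' 25
python3 -m handwheel '[0,0,0,0,0,0,-1, 0,0,0,0,0,0,-1, 0,0,0,0,0,0,-1, 0,0,0,0,0,0,-1, 0,0,0,0,0,0,-1, 0,0,0,0,0,0,-1]' 25
python3 -m handwheel '[0,0,-0.4,0,0,0,-1, 0,0,-0.6,0,0,0,-1, 0,0,-0.4,0,0,0,-1, 0,0,0,0,0,0,-1, 0,0,0,0,0,0,-1, 0,0,0,0,0,0,-1]'
```

```text
time: 7.3
ee_pos: [0.5901, 0.2316, 0.0431]
eef_rot: [0.0, 0.051, 0.999, 0.0]
wrist_force: [-0.7, 0.5, -0.5]
width: 0.995
finger_force: 0.0
time: 7.9
ee_pos: [0.5899, 0.2304, 0.043]
eef_rot: [0.0, 0.052, 0.999, -0.0]
wrist_force: [-1.1, -2.1, 2.8]
width: 0.631
finger_force: 25.0
time: 8.5
ee_pos: [0.5891, 0.2307, 0.077]
eef_rot: [-0.0, 0.052, 0.999, -0.0]
wrist_force: [0.8, -0.5, -6.0]
width: 0.633
finger_force: 25.0
```

The second tin pulls 6.0 N, so it is the heavy one. Next I lift it clear and plan the carry to the plate.

```bash
python3 -m handwheel '[0,0,-0.6,0,0,0,-1, 0,0,-0.8,0,0,0,-1, 0,0,-0.9,0,0,0,-1, 0,0,-0.8,0,0,0,-1, 0,0,-0.5,0,0,0,-1, 0,0,-0.2,0,0,0,-1, 0,0,0,0,0,0,-1]'
python3 -c "
from h import *
plan(.600,-.235,.170,-.1)
p=env.snapshot('top')
for r in env.spot_point('scale_top',p)+env.spot_point('scale_base',p):
    a=r['point'];print(r['confidence'],at(p,a[0]*480,a[1]*640,.066))"
```

```text
time: 9.2
ee_pos: [0.59, 0.2309, 0.1733]
eef_rot: [0.001, 0.052, 0.999, 0.0]
wrist_force: [0.0, -0.3, -7.4]
width: 0.638
finger_force: 25.0
t 9.2 pos [0.59   0.2309 0.1733] F [ 0.02 -0.29 -7.44] w 0.638 ff 24.99906600918621
wz units -0.02 then shift units [ -2.26 -18.5    0.12] tilt [ 0.001  0.    -1.   ]
0.81 [ 0.60399871 -0.23495591  0.066     ]
0.98 [ 0.59023651 -0.22283603  0.066     ]
```

```bash
python3 -m handwheel '[-0.1,-0.4,0,0,0,0,-1, -0.1,-0.7,0,0,0,0,-1, -0.1,-0.9,0,0,0,0,-1, -0.1,-0.9,0,0,0,0,-1, -0.1,-0.9,0,0,0,0,-1, -0.1,-0.9,0,0,0,0,-1, -0.1,-0.9,0,0,0,0,-1, -0.1,-0.9,0,0,0,0,-1]'
python3 -m handwheel '[-0.1,-0.9,0,0,0,0,-1, -0.1,-0.9,0,0,0,0,-1, -0.1,-0.9,0,0,0,0,-1, -0.1,-0.9,0,0,0,0,-1, -0.1,-0.9,0,0,0,0,-1, -0.1,-0.9,0,0,0,0,-1, -0.1,-0.9,0,0,0,0,-1, -0.1,-0.9,0,0,0,0,-1]'
python3 -m handwheel '[-0.1,-0.9,0,0,0,0,-1, -0.1,-0.9,0,0,0,0,-1, -0.1,-0.9,0,0,0,0,-1, -0.1,-0.9,0,0,0,0,-1, -0.1,-0.7,0,0,0,0,-1, 0,-0.4,0,0,0,0,-1, 0,0,0,0,0,0,-1, 0,0,0,0,0,0,-1]'
python3 -c "
from h import *
plan(.600,-.235,.110,-.1)
p=env.snapshot('top');cv2.imwrite('pics/over.png',p['img'][100:300,100:500])
p=env.snapshot('scene');cv2.imwrite('pics/over2.png',p['img'])"
```

```text
time: 10.15
ee_pos: [0.5922, 0.0645, 0.172]
eef_rot: [-0.0, 0.052, 0.999, -0.0]
wrist_force: [0.6, -0.7, -5.8]
width: 0.631
finger_force: 25.0
time: 10.95
ee_pos: [0.5931, -0.1164, 0.172]
eef_rot: [-0.0, 0.052, 0.999, -0.0]
wrist_force: [-0.2, 0.7, -5.6]
width: 0.636
finger_force: 25.0
time: 11.75
ee_pos: [0.5941, -0.2319, 0.1722]
eef_rot: [-0.0, 0.052, 0.999, 0.0]
wrist_force: [-0.9, -0.1, -6.1]
width: 0.635
finger_force: 25.0
t 11.75 pos [ 0.5941 -0.2319  0.1722] F [-0.88 -0.11 -6.13] w 0.635 ff 24.999110237695277
wz units -0.03 then shift units [-0.25 -0.1   2.49] tilt [-0.001  0.001 -1.   ]
```

View pics/over2.png

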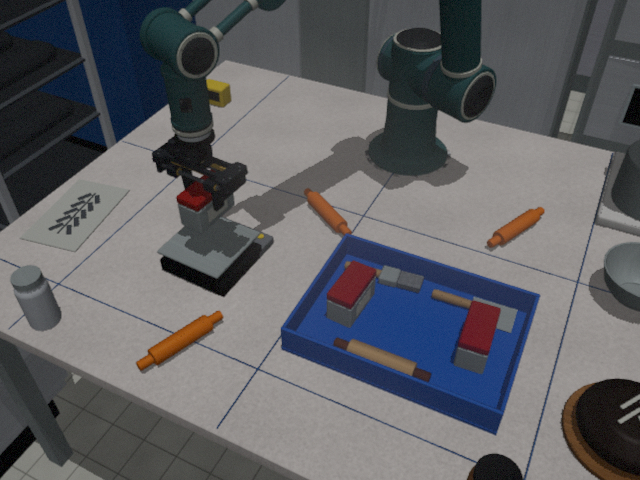

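The view shows the tin held upright at about (205,205) over the plate, with the other two tins standing. I'm lowering it, fast at first and slow near contact.

```bash
python3 -m handwheel '[-0.1,-0.05,0.4,0,0,0,-1, -0.15,-0.05,0.6,0,0,0,-1, 0,0,0.6,0,0,0,-1, 0,0,0.5,0,0,0,-1, 0,0,0.2,0,0,0,-1, 0,0,0.1,0,0,0,-1, 0,0,0,0,0,0,-1, 0,0,0,0,0,0,-1]'
python3 -m handwheel '[0,0,0.06,0,0,0,-1, 0,0,0.06,0,0,0,-1, 0,0,0.06,0,0,0,-1, 0,0,0.06,0,0,0,-1, 0,0,0.06,0,0,0,-1, 0,0,0.06,0,0,0,-1, 0,0,0.06,0,0,0,-1, 0,0,0,0,0,0,-1]'
python3 -c "
from h import *
plan(.600,-.235,.091,-.1)"
```

```text
time: 12.65
ee_pos: [0.6009, -0.2356, 0.1132]
eef_rot: [0.001, 0.052, 0.999, -0.0]
wrist_force: [0.9, -0.2, -5.2]
width: 0.632
finger_force: 25.0
time: 13.45
ee_pos: [0.6002, -0.2352, 0.1016]
eef_rot: [-0.0, 0.052, 0.999, 0.0]
wrist_force: [-0.1, -0.8, -5.4]
width: 0.633
finger_force: 25.0
t 13.45 pos [ 0.6002 -0.2352  0.1016] F [-0.08 -0.77 -5.43] w 0.633 ff 24.99911194201559
wz units -0.02 then shift units [0.01 0.01 0.42] tilt [-0.001  0.    -1.   ]
```

```bash
python3 -m handwheel '[0,0,0.05,0,0,0,-1, 0,0,0.05,0,0,0,-1, 0,0,0.05,0,0,0,-1, 0,0,0.05,0,0,0,-1, 0,0,0,0,0,0,-1, 0,0,0,0,0,0,-1]'
python3 -m handwheel '[0,0,0.05,0,0,0,-1, 0,0,0.05,0,0,0,-1, 0,0,0.05,0,0,0,-1, 0,0,0,0,0,0,-1, 0,0,0,0,0,0,-1]'
```

```text
time: 14.05
ee_pos: [0.6005, -0.2353, 0.0972]
eef_rot: [0.0, 0.052, 0.999, -0.0]
wrist_force: [-0.6, 1.2, -4.7]
width: 0.636
finger_force: 25.0
time: 14.55
ee_pos: [0.6006, -0.2354, 0.0934]
eef_rot: [0.0, 0.052, 0.999, -0.0]
wrist_force: [-0.5, 0.2, -1.3]
width: 0.631
finger_force: 25.0
```

```bash
python3 -m handwheel '[0,0,0.04,0,0,0,-1, 0,0,0.03,0,0,0,-1, 0,0,0,0,0,0,-1, 0,0,0,0,0,0,-1]'
python3 -c "
from h import *
p=env.snapshot('scene');cv2.imwrite('pics/down.png',cv2.resize(p['img'][130:310,120:300],None,fx=3,fy=3))"
```

```text
time: 14.95
ee_pos: [0.6006, -0.2354, 0.0916]
eef_rot: [0.0, 0.052, 0.999, -0.0]
wrist_force: [-1.4, 0.8, 0.9]
width: 0.635
finger_force: 25.0
```

View pics/down.png

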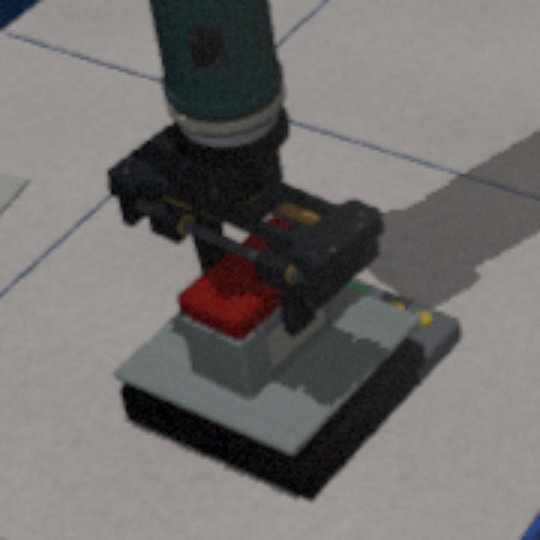

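The tin stands flat on the plate (its foot at crop pixel ~(230,370)). The wrist reads about 0 N, so the plate carries the weight. Now I release and retreat.

```bash
python3 -m handwheel '[0,0,0,0,0,0,0.6, 0,0,0,0,0,0,1, 0,0,0,0,0,0,1, 0,0,0,0,0,0,1, 0,0,-0.3,0,0,0,1, 0,0,-0.6,0,0,0,1, 0,0,-0.9,0,0,0,1, 0,0,-1,0,0,0,1]'
python3 -m handwheel '[0,0,-1,0,0,0,1, 0,0,-1,0,0,0,1, 0.9,0,-0.5,0,0,0,1, 0.9,0,-0.3,0,0,0,1, 0.9,0,0,0,0,0,1, 0.9,0,0,0,0,0,1, 0.9,0,0,0,0,0,1, 0.5,0,0,0,0,0,1]'
python3 -c "
from h import *
plan(.6,-.235,.2,-.1)
p=env.snapshot('top');lids(p,.131);lids(p,.083)
cv2.imwrite('pics/end_top.png',p['img']);p=env.snapshot('scene');lids(p,.131);cv2.imwrite('pics/end.png',p['img'])"
```

```text
time: 15.8
ee_pos: [0.6003, -0.2353, 0.1629]
eef_rot: [-0.0, 0.052, 0.999, 0.0]
wrist_force: [0.8, -0.4, 0.6]
width: 1.0
finger_force: 0.0
time: 16.6
ee_pos: [0.475, -0.2223, 0.233]
eef_rot: [0.001, 0.052, 0.999, -0.0]
wrist_force: [0.2, -0.1, 0.3]
width: 0.997
finger_force: 0.0
t 16.6 pos [ 0.475  -0.2223  0.233 ] F [ 0.24 -0.05  0.34] w 0.997 ff 0.0
wz units -0.02 then shift units [-5.02 -0.    1.33] tilt [ 0.001 -0.001 -1.   ]
lid [568.1 337.5] size 104 52 yaw 3.6 rad 0.062
lid [572.4  91.5] size 104 52 yaw -4.1 rad -0.072
lid [ 598.3 -232.3] size 107 54 yaw -6.7 rad -0.116
lid [578.8 351.8] size 109 55 yaw 3.6 rad 0.062
lid [583.3  95.5] size 109 54 yaw -4.1 rad -0.072
lid [ 610.3 -241.8] size 111 57 yaw -6.7 rad -0.116
lid [628.9 355.1] size 107 50 yaw 3.8 rad 0.066
lid [632.  114.1] size 104 51 yaw -4.0 rad -0.071
lid [ 605.8 -229.5] size 116 62 yaw -5.8 rad -0.101
```

View pics/end.png

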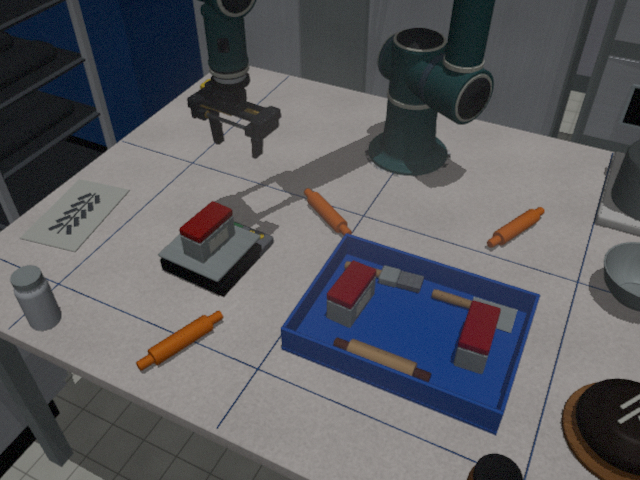

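View pics/end_top.png

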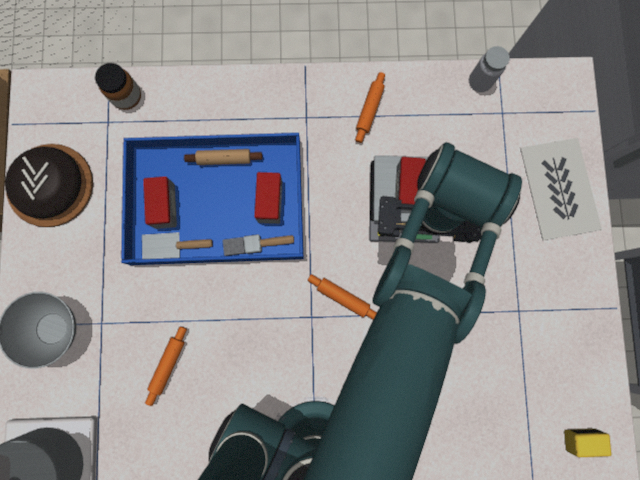

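The heavy tin stands upright at the plate's middle, with its lid at about (208,222) in the scene view. It measures about (0.598, -0.232) against the plate centre at (0.599, -0.235). Both empty tins stand in the crate, with the pin, brush and spatula where they were.

```bash
python3 -c "
from h import *
print(env.finish_job())"
```

```text
the job is handed in; nothing more can be done
None
```

The heavy tin (the middle one, about 6 N when lifted) stands upright in the middle of the scale plate; the two empties, pin, brush and spatula are still in the crate, and the job was handed in at about 17 s (the third tin was not lifted).

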